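# Close up and lock the tea drawer

### The job

Close up the tea drawer: take the steel lid off the sloped stand and seat it level on the open round tin in the drawer without dropping it, then push the drawer fully shut and fold the red hasp down flat over its front. Then lock it by pressing the blue key and after it the white key, each fully down and let go again, never touching down the yellow one, and leave the jars standing and the other things on and beside the unit where they are.

Things in the scene. Friction and masses are not known exactly. Their poses are not given: they have to be found in the camera images.
- unit: White drawer unit fixed on the counter, 250 deep x 330 wide x 130 mm high. Origin: bottom centre of its front plane, on the counter; its x axis points into the unit (away from the robot), y to its left seen from the robot, z up. On its top stand the hasp and three keys.
- drawer (a joint): The shallow drawer: 0 = shut (front flush with the unit's front plane), positive = metres pulled out towards the robot along the unit's -x; starts about 0.16. Friction 1.5 N. No handle: push its front.
- drawer_front (a point): Middle of the upper edge of the drawer's outer front face, 114 mm above the counter. The plain wooden front is 300 wide, from 12 to 114 mm above the counter, 14 mm thick. Behind it the pegboard floor lies 21 mm above the counter, pegs 25 mm tall, side walls up to 57 mm.
- tin: Open round steel tin, 80 mm across outside, 74 mm inside, 50 mm high, standing loosely in one of three pegged bays of the drawer (98 mm apart, 64 mm behind the front face; the jars have the other two). Origin: centre of its underside, z up.
- lid: Round steel lid: plug 66 mm across and 8 mm deep (chamfered) below, disc 86 mm across and 5 mm thick above it, then a round olivewood knob 20 mm across and 22 mm tall. Origin: centre of the plug's underside; z along the knob. Starts on the stand, tipped 35 degrees, knob leaning to the stand's +x (about away from the robot). Seated: origin 42 mm above the tin's. About 70 g.
- lid_knob (a point): Centre of the knob's top face, 22 mm above the top of the lid's disc.
- stand: Plywood stand, 120 x 110 mm foot, with a 35 degree sloped board (low side to its own +x) and two 17 mm tall pins 31 mm either side of the middle line that hold the lid's lower edge. Origin: centre of its foot on the counter. Fixed. May be on either side of the drawer.
- latch (a joint): Red hasp hinged on the unit's top near its front edge: 0 = folded down flat (arm level towards the robot, lip in front of the drawer), positive rad = raised; starts 1.1-1.9 (beyond 1.57 it leans backwards). Stiff (0.1 N m), it stays where left. Limit 2.0.
- latch_hinge (a point): On the hasp's hinge axis (parallel to the unit's y), 140 mm above the counter, 45 mm behind the unit's front plane.
- latch_tip (a point): Near the free end of the hasp's arm, 72 mm from the hinge axis. The arm is 75 mm long, 24 wide, 6 thick (point at mid thickness); a 45 mm lip stands off it on the under side, 51 mm from the hinge.
- key_blue_top (a point): Centre of the blue key's top face.
- key_white_top (a point): Centre of the white key's top face.
- key_yellow_top (a point): Centre of the yellow key's top face.
- key_blue (a joint): Round spring key, 24 mm across, standing in a small housing on the unit's flat top; cobalt blue, to be pressed first. Joint: 0 up, +0.006 m fully down (about 4 N; it counts as pressed beyond 4 mm); springs back.
- key_white (a joint): Round spring key, 24 mm across, standing in a small housing on the unit's flat top; white, to be pressed second. Joint: 0 up, +0.006 m fully down (about 4 N; it counts as pressed beyond 4 mm); springs back.
- key_yellow (a joint): Round spring key, 24 mm across, standing in a small housing on the unit's flat top; yellow, not to be pressed. Joint: 0 up, +0.006 m fully down (about 4 N; it counts as pressed beyond 4 mm); springs back.
- jar_a: Closed cobalt-blue glass jar, 70 mm across, 73 mm high with its aluminium lid, standing in a pegged bay of the drawer. Origin: centre of its underside. Bystander: leave it standing.
- jar_b: Closed cobalt-blue glass jar, 70 mm across, 73 mm high with its aluminium lid, standing in a pegged bay of the drawer. Origin: centre of its underside. Bystander: leave it standing.
- mug: White mug, 76 mm across, 85 mm high, on the counter across the drawer from the stand. Origin: centre of its underside. Bystander.
- bottle: Green glass oil bottle, 56 mm across, 200 mm high, on the counter to the robot's left. Origin: centre of its underside. Bystander.
- canister: Terracotta canister, 70 mm across, 110 mm high, on the counter to the robot's right. Origin: centre of its underside. Bystander.
- salt: Small blue salt pot with wooden cap, 44 mm across, 55 mm high, standing on the unit's top behind the hasp. Origin: centre of its underside. Bystander.
There are look-alikes about, which are no part of the job. Leave any pink or purple look-alike of the lid alone.

How it is judged:
By the outcome, as a careful person would: the job done as asked, in the order asked, and still so for the second after the job is handed in, with the robot touching nothing.
It also fails if it takes over 72 s, if anything falls off the work surface, if the arm or the gripper's body presses on something with over 40 N, if the wrist force passes 120 N, or if a joint passes its speed limit or range.

### The arm

A 6-joint arm with a two-finger parallel gripper is mounted at the origin on the work surface. World frame = base frame: x ahead of the robot, y to its left, z up, the work surface at z = 0. Lengths are in m, angles in rad, forces in N, time in s.
With the tool pointing down it reaches from about 0.35 to 0.8 m from the base axis. Payload 7.3 kg.
Tool frame: the origin (TCP) lies midway between the tips of the shut fingers; the grasp point (between the pads) lies 19 mm behind it; x points along the fingers, y is the direction in which the jaws open and shut, and the axes are right-handed (so a half turn about x gives the same grasp; the last joint's range is limited). The gripper opens to 85 mm and grips with 20 to 120 N. Pads are 22 mm wide; open, the fingers measure 114 mm over their backs; the gripper's body (76 mm by 85 mm) begins 54 mm behind the grasp point. The pads swing forward as they close: fully open they stand 13 mm farther back than shut.
Start: joints at [1.048, 0.342, 1.524, -0, 1.275, -0.146], TCP at [0.193, 0.488, 0.231] pointing down, gripper open.
Joint ranges: [-2.53, 2.53], [-0.77, 2.02], [0.04, 2.7], [-1, 4.14], [0.28, 2.66], [-3.11, 3.11]. Speed limits (rad/s): [2.57, 2.57, 3.14, 3.14, 3.14, 3.14].

### API

Orientations are given as a rotation vector (axis times angle).
In Python, from bench import * gives the robot as it stands.
- The arm moves only by the tool drive_tool, never from a script. Its argument "rows" is a list of rows, each an object with "slide": the shift along the tool's x, y, z in m, a list of three; "turn": the turn, a rotation vector about the tool's x, y, z in rad, a list of three; "fingers": the opening, from 0 (shut) to 1 (fully open). A call has exactly 8 rows; each row is the pose to reach, as a shift and turn from the pose measured when the call began, along the tool's axes at that moment; what a row does not reach only later rows make up. A row lasts 1/8 s, in which the tool goes at most 62.5 mm and 10.7 degrees, less where a joint would pass 70% of its speed; a pose out of reach is approached as far as the arm can. A call with a gripper value outside its range is refused whole. The fingers move at their own pace and stop on an object; "newtons" is the grip in N (left out, the last holds). Time passes only in rows, so rows that repeat a pose let the fingers close, or fill a call up. It gives the time, the measured TCP pose, the force and the opening at its end, in the units of the state.
- state(): the state, without advancing time (a new reading comes with each control period).
- grab_frame(name): name is "scene" or "top" or "wrist"; returns the picture (420x560x3 uint8, red, green, blue); there is no depth.
- camera_model(name): a dict with "fov_y" (degrees; the focal length in pixels is half the picture's height over the tangent of half this angle, whatever the lens; pixels are square), "cx", "cy" (the principal point, pixels), "extrinsics" (4x4, takes a point from camera to world coordinates); the wrist camera has in their place "hand_eye" (4x4, takes a point from camera to tool coordinates, whose origin is the TCP and whose axes are the tool frame's). Camera axes: x right, y up, looking along -z (the intrinsics and any distortion apply to the point x, -y, -z); pixel columns grow to the right and rows downward; lengths in m; the calibration is good to about 2 mm. A picture is of the moment at which its call begins: read the wrist's pose just before it. camera_model takes no time and is no camera call.
- close_job(): hands the job in, once; it reports no verdict.
Trained networks look in the newest picture that a camera, given by its name, has taken for a name from the list of things; names that differ only in an ending like _2 or _b are one class to them, and where a whole thing is asked for, a point or a joint stands for the part that bears it (a point fixed in the world has none). Each returns a list of dicts, best first, with "score" (0 to 1); they miss things now and then, are a little off and sometimes report something else, mostly with a low value. They report only what shows in the picture. A call takes as long as a camera call. They do not tell look-alikes from the thing itself.
- look_for(camera, label): "centre" ([x, y, z] in m, in the coordinates of the camera as it stood for that picture, good to about 4 mm: the middle of the surface that is visible of it).
- trace(camera, label): "mask" (420x560 bool, what is visible of it).
The state is a dict: "clock": time; "joint_positions": joint angles; "qd": joint speeds; "tau": joint torques, N m; "eef_pos": TCP position; "tcp_rot": TCP orientation; "ft_force": force on the tool from outside, world axes, zero at the start; "ft_torque": the same for the moment, N m; "finger_gap": opening from 0.0 (shut) to 1.0 (fully open).
Only numpy, scipy, OpenCV 4.12 (cv2) and the standard library are available. Lean on these libraries where they do the work, as an engineer would, in place of code of your own. Each camera call takes 0.05 s, during which the arm holds its last target. There are 200 camera calls.

## Working session

There is one attempt and no reset: what is moved stays moved. The work goes in short steps, Python scripts to look and compute and a tool call to move; the robot and the scene stay as the last step left them, time stands still between calls to the robot, and variables do not carry over. Pictures are saved under pics/ and viewed, about 8 in all and at most 12, crops included, and the job is handed in when it is done.

Besides the shell and the picture viewer there is one more tool, called after "Emit:" by a JSON object that holds its "name" and its "arguments", one argument or row to a line. drive_tool: Moves the arm, as the interface text tells. Its arguments: {"type":"object","properties":{"rows":{"type":"array"},"newtons":{"type":"number"}},"required":["rows"]}

```bash
ls; mkdir -p pics; cat > h.py <<'E'
from bench import *
import numpy as np, cv2
from scipy.spatial.transform import Rotation as R
def T_cam(name,s=None):
    m=camera_model(name)
    if 'extrinsics' in m: return np.array(m['extrinsics'])
    s=s or state(); T=np.eye(4); T[:3,:3]=R.from_rotvec(s['tcp_rot']).as_matrix(); T[:3,3]=s['eef_pos']
    return T@np.array(m['hand_eye'])
def world(T,c): return (T@np.r_[c,1])[:3]
def px(name,T,p):
    m=camera_model(name); f=210/np.tan(np.radians(m['fov_y']/2)); c=(np.linalg.inv(T)@np.r_[p,1])[:3]
    return np.array([m['cx']+f*c[0]/-c[2], m['cy']-f*c[1]/-c[2]])
def ray(name,T,u,v,z):
    m=camera_model(name); f=210/np.tan(np.radians(m['fov_y']/2))
    d=T[:3,:3]@np.array([(u-m['cx'])/f,-(v-m['cy'])/f,-1]); o=T[:3,3]
    return o+d*(z-o[2])/d[2]
def look(name,labels,n=3):
    for l in labels:
        for r in look_for(name,l)[:n]:
            w=world(T_cam(name),r['centre']); print(name,l,round(r['score'],2),w.round(3),px(name,T_cam(name),w).round())
def save(name,fn,img=None): 
    img=grab_frame(name); cv2.imwrite('pics/'+fn,img[:,:,::-1]); return img
E
python3 - <<'E'
from h import *
a=save('scene','s1.png');b=save('top','t1.png')
cv2.imwrite('pics/both.png',cv2.resize(np.hstack([a,b])[:,:,::-1],(800,300)))
for n in ('scene','top','wrist'): print(n,camera_model(n))
L=['unit','drawer_front','tin','lid','lid_knob','stand','latch_tip','latch_hinge','key_blue_top','key_white_top','key_yellow_top','jar_a','mug','bottle','canister','salt']
look('top',L); look('scene',L,2)
print(state())
E
```

```text
pics
scene {'fov_y': 56.97088340318308, 'cx': 276.9446434018037, 'cy': 209.7274894743903, 'extrinsics': array([[ 0.04210392, -0.85344935,  0.51947229,  1.06961706],
       [ 0.99911246,  0.03661177, -0.02082933, -0.04275073],
       [-0.00124203,  0.51988824,  0.85423338,  0.99450525],
       [ 0.        ,  0.        ,  0.        ,  1.        ]])}
top {'fov_y': 44.99340796197397, 'cx': 277.3511690151385, 'cy': 205.9213516077958, 'extrinsics': array([[ 2.28193876e-02,  9.92384982e-01, -1.21042653e-01,
         3.11246856e-01],
       [-9.99738569e-01,  2.28256696e-02, -1.33482026e-03,
        -1.97015278e-02],
       [ 1.43822402e-03,  1.21041469e-01,  9.92646410e-01,
         1.75880812e+00],
       [ 0.00000000e+00,  0.00000000e+00,  0.00000000e+00,
         1.00000000e+00]])}
wrist {'fov_y': 62.469148203466126, 'cx': 284.98282407715453, 'cy': 204.6087539353874, 'hand_eye': array([[ 2.37049998e-04,  3.09959367e-01, -9.50749775e-01,
        -1.42074947e-01],
       [ 9.99998972e-01, -1.41776470e-03, -2.12884293e-04,
         1.70485236e-03],
       [-1.41392495e-03, -9.50748748e-01, 
[... 2511 characters left out ...]
54 -0.102  0.185] [245. 279.]
{'clock': 1.7, 'joint_positions': array([ 1.04795369e+00,  3.42003017e-01,  1.52407985e+00, -2.89070870e-05,
        1.27544102e+00, -1.46009862e-01]), 'qd': array([ 1.44454514e-03,  6.86078036e-04,  1.09686551e-03,  6.38409627e-05,
        8.29393248e-04, -1.22972852e-03]), 'tau': array([ 8.17732362e-04, -4.33560491e+01, -2.46269739e+01,  7.32584272e-05,
        3.07366136e-04, -2.75613712e-05]), 'eef_pos': array([0.19318738, 0.48817849, 0.23132698]), 'tcp_rot': array([ 0.29568237,  1.55045401, -0.29559417]), 'ft_force': array([-0.97472103,  0.14750765, -0.21509828]), 'ft_torque': array([ 0.04013913,  0.013557  , -0.00441191]), 'finger_gap': 0.9969042902504417}
```

View pics/s1.png

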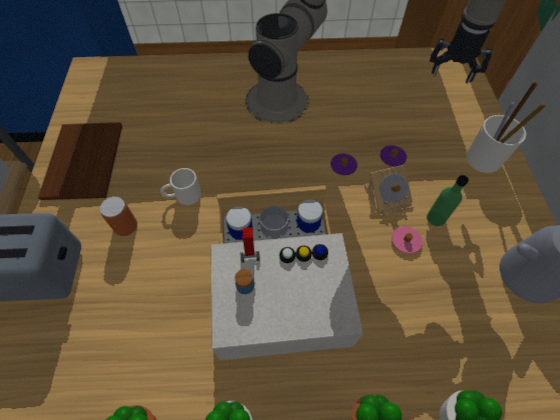

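View pics/t1.png

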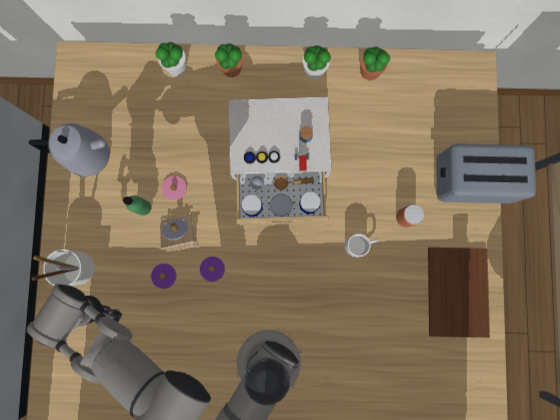

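```bash
cat >> h.py <<'E'
def Rt(yaw,tilt=0):  # tool down, tool z towards yaw; tilt>0: lid-style, tool x = -(sin t along yaw, cos t)
    return R.from_euler('z',yaw)*R.from_euler('y',tilt)*R.from_matrix([[0,0,1],[0,1,0],[-1,0,0]])
def go(p,Rg,Rc=None,pc=None):
    s=state(); Rc=Rc or R.from_rotvec(s['tcp_rot']); pc=s['eef_pos'] if pc is None else pc
    print('slide',Rc.inv().apply(np.array(p)-pc).round(4),'turn',(Rc.inv()*Rg).as_rotvec().round(4))
def st():
    s=state(); Rc=R.from_rotvec(s['tcp_rot']).as_matrix()
    print(round(s['clock'],2),s['eef_pos'].round(4),'x',Rc[:,0].round(3),'y',Rc[:,1].round(3),'z',Rc[:,2].round(3),'F',s['ft_force'].round(1),'gap',round(s['finger_gap'],3),s['joint_positions'].round(2))
E
python3 - <<'E'
from h import *
st(); go([0.37,0.31,0.27],Rt(0))
E
```

```text
1.7 [0.1932 0.4882 0.2313] x [ 0.  0. -1.] y [0.368 0.93  0.   ] z [ 0.93  -0.368  0.   ] F [-1.   0.1 -0.2] gap 0.997 [ 1.05  0.34  1.52 -0.    1.28 -0.15]
slide [-0.0387 -0.1006  0.23  ] turn [-3.768e-01  0.000e+00 -1.000e-04]
```

Emit:
{"name": "drive_tool", "arguments": {
  "rows": [
    {"slide": [-0.01, -0.02, 0.045], "turn": [-0.08, 0, 0], "fingers": 1},
    {"slide": [-0.02, -0.04, 0.09], "turn": [-0.16, 0, 0], "fingers": 1},
    {"slide": [-0.03, -0.06, 0.14], "turn": [-0.24, 0, 0], "fingers": 1},
    {"slide": [-0.039, -0.08, 0.185], "turn": [-0.31, 0, 0], "fingers": 1},
    {"slide": [-0.039, -0.1, 0.23], "turn": [-0.377, 0, 0], "fingers": 1},
    {"slide": [-0.039, -0.1, 0.23], "turn": [-0.377, 0, 0], "fingers": 1},
    {"slide": [-0.039, -0.1, 0.23], "turn": [-0.377, 0, 0], "fingers": 0.6},
    {"slide": [-0.039, -0.1, 0.23], "turn": [-0.377, 0, 0], "fingers": 0.6}
  ]
}}

```text
clock: 2.7
eef_pos: [0.3694, 0.3114, 0.2703]
tcp_rot: [-0.001, 1.571, 0.001]
ft_force: [-0.6, -0.6, -1.1]
finger_gap: 0.611
```

```bash
python3 - <<'E'
from h import *
st(); s=state(); a=save('wrist','w1.png'); look('wrist',['lid','lid_knob','stand'])
for l in ('lid','lid_knob','stand'):
    for r in trace('wrist',l)[:2]:
        m=r['mask'].astype(np.uint8); c=max(cv2.findContours(m,0,2)[0],key=cv2.contourArea)
        print(l,r['score'],m.sum(),cv2.fitEllipse(c),cv2.minAreaRect(c))
E
```

```text
2.7 [0.3694 0.3114 0.2703] x [-0.  0. -1.] y [-0.001  1.     0.   ] z [ 1.     0.001 -0.   ] F [-0.6 -0.6 -1.1] gap 0.611 [ 0.54  0.24  1.56  0.    1.34 -1.03]
wrist lid 0.92 [0.282 0.368 0.014] [336.  83.]
wrist lid 0.65 [0.428 0.326 0.065] [296. 226.]
wrist lid 0.64 [0.577 0.346 0.009] [308. 313.]
wrist lid_knob 0.87 [0.307 0.204 0.014] [187. 107.]
wrist lid_knob 0.83 [0.58  0.344 0.015] [307. 317.]
wrist lid_knob 0.64 [0.435 0.328 0.063] [298. 231.]
wrist stand 0.94 [0.393 0.321 0.047] [292. 191.]
wrist stand 0.35 [0.476 0.078 0.054] [ 80. 261.]
lid 0.81 4777 ((185.6571502685547, 107.77949523925781), (73.65413665771484, 80.76823425292969), 141.24424743652344) ((185.75001525878906, 108.25001525878906), (80.61016845703125, 74.2462158203125), 45.0)
lid 0.74 2776 ((295.91766357421875, 229.29348754882812), (44.936397552490234, 76.25347137451172), 79.15221405029297) ((296.0499572753906, 229.3499755859375), (75.46936798095703, 47.32174301147461), 4.398705005645752)
lid_knob 0.82 2759 ((295.8562316894531, 229.3950653076172), (44.926021575927734, 75.77477264404297), 78.68042755126953) ((295.9000244140625, 229.30001831054688), (47.85185241699219, 73.79024505615234), 63.43495178222656)
lid_knob 0.78 5128 ((334.30859375, 81.19770050048828), (76.99009704589844, 82.88818359375), 15.4889497756958) ((334.0, 81.0), (82.0, 78.0), 90.0)
stand 0.77 6053 ((291.025146484375, 206.7974853515625), (103.58946228027344, 105.19338989257812), 65.08759307861328) ((290.168701171875, 209.53407287597656), (93.14461517333984, 108.40911865234375), 76.21839904785156)
```

View pics/w1.png

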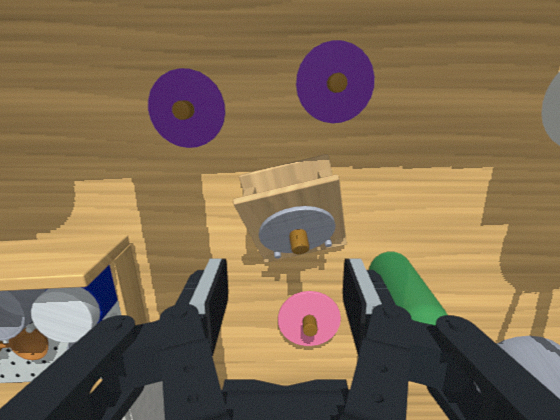

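```bash
cat > fit.py <<'E'
from h import *
from scipy.optimize import minimize
from scipy.spatial import ConvexHull
t=np.linspace(0,2*np.pi,48)
def circ(r,z): return np.c_[r*np.cos(t),r*np.sin(t),0*t+z]
P=np.vstack([circ(.043,.008),circ(.043,.013),circ(.010,.013),circ(.010,.035)])
def proj(name,T,pts):
    m=camera_model(name); f=210/np.tan(np.radians(m['fov_y']/2)); c=(pts-T[:3,3])@T[:3,:3]
    return np.c_[m['cx']-f*c[:,0]/c[:,2], m['cy']+f*c[:,1]/c[:,2]]
def lidpts(q,tilt=np.radians(35)): return (R.from_euler('z',q[3])*R.from_euler('y',tilt)).apply(P)+q[:3]
def fill(pts,k=1):
    im=np.zeros((420,560),np.uint8); cv2.fillConvexPoly(im,cv2.convexHull((pts*16).round().astype(np.int32)),1,cv2.LINE_8,4); return im
E
python3 - <<'E'
from fit import *
res=trace('wrist','lid'); T=T_cam('wrist')
k=[r['mask'] for r in res if r['mask'][225,290]][0].astype(np.uint8)
def cost(q):
    f=fill(proj('wrist',T,lidpts(q))); return 1-(f&k).sum()/max((f|k).sum(),1)
best=None
for z in (.04,.05,.06):
    r=minimize(cost,[.42,.32,z,.2],method='Nelder-Mead',options=dict(initial_simplex=np.array([.42,.32,z,.2])+np.vstack([np.zeros(4),np.diag([.01,.01,.01,.1])]),maxiter=400))
    print(z,r.x.round(4),r.fun); best=r if best is None or r.fun<best.fun else best
q=best.x
img=cv2.imread('pics/w1.png'); big=cv2.resize(img[150:280,200:390],None,fx=4,fy=4,interpolation=2)
pp=(proj('wrist',T,lidpts(q))-[200,150])*4+1.5
for i in range(4): cv2.polylines(big,[pp[48*i:48*i+48].astype(np.int32)],True,[(0,255,0),(0,255,255),(255,0,255),(0,0,255)][i],1)
cv2.drawContours(big,[((c-[200,150])*4) for c in cv2.findContours(k,0,2)[0]],-1,(255,0,0),1)
cv2.imwrite('pics/c1.png',big)
for pin in ((277,254),(328,243)): print(ray('wrist',T,*pin,.04))
E
```

```text
0.04 [0.4376 0.3241 0.0331 0.27  ] 0.02409638554216864
0.05 [0.4379 0.3245 0.0321 0.2327] 0.021723646723646683
0.06 [0.4387 0.3241 0.0307 0.2425] 0.020342612419700257
[0.47401273 0.30323555 0.04      ]
[0.45964362 0.36315523 0.04      ]
```

View pics/c1.png

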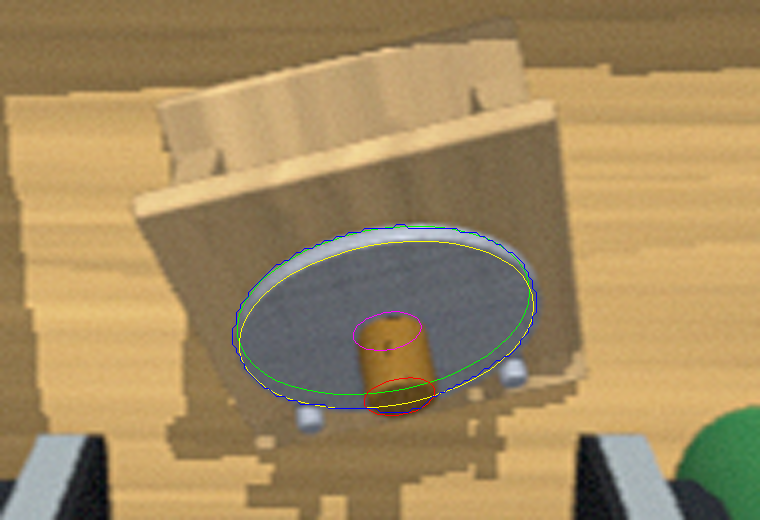

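```bash
python3 - <<'E'
from fit import *
ms=[]
T={n:T_cam(n) for n in('wrist','top','scene')}
for n,c in (('wrist',(290,225)),('top',(175,229)),('scene',(394,188))):
    if n!='wrist': save(n,n+'2.png')
    for r in trace(n,'lid')+trace(n,'lid_knob'):
        if r['mask'][c[1],c[0]]:
            k=r['mask'].astype(np.uint8); ms.append((n,k)); print(n,k.sum(),np.argwhere(k).mean(0)[::-1]); break
def cost(q,ms=ms):
    s=0
    for n,k in ms:
        f=fill(proj(n,T[n],lidpts(q))); s+=1-(f&k).sum()/max((f|k).sum(),1)
    return s
def opt(ms,z=.05):
    x=np.array([.43,.324,z,.235]); return minimize(cost,x,args=(ms,),method='Nelder-Mead',options=dict(initial_simplex=x+np.vstack([np.zeros(4),np.diag([.01,.01,.01,.1])])))
for z in (.035,.05):
    r=opt(ms,z); print(r.x.round(4),r.fun,[round(cost(r.x,[m]),3) for m in ms])
for z in (.03,.04,.05): # constrained-z on wrist
    r=minimize(lambda p:cost([p[0],p[1],z,p[2]],ms[:1]),[.438,.324,.235],method='Nelder-Mead',options=dict(initial_simplex=np.array([.438,.324,.235])+np.vstack([np.zeros(3),np.diag([-.01,.01,.1])]))); print(z,r.x.round(4),r.fun)
E
```

```text
wrist 2776 [295.99063401 229.3620317 ]
top 365 [175.7890411 228.7369863]
scene 639 [393.05946792 187.63849765]
[0.4307 0.3232 0.0465 0.2354] 0.3443552757795697 [np.float64(0.085), np.float64(0.179), np.float64(0.081)]
[0.4309 0.3235 0.047  0.3578] 0.31751806347130085 [np.float64(0.096), np.float64(0.17), np.float64(0.051)]
0.03 [0.439  0.3241 0.2424] 0.019306399713979294
0.04 [0.4352 0.3239 0.2436] 0.03778162911611782
0.05 [0.4324 0.3226 0.2685] 0.0889399409255005
```

```bash
python3 - <<'E'
from h import *
go([0.50,0.34,0.145],Rt(.235,np.radians(35)))
E
```

```text
slide [0.1253 0.0294 0.1297] turn [-0.2275  0.608  -0.0718]
```

Emit:
{"name": "drive_tool", "arguments": {
  "rows": [
    {"slide": [0, 0.007, 0.032], "turn": [-0.045, 0.12, -0.014], "fingers": 0.6},
    {"slide": [0, 0.014, 0.065], "turn": [-0.09, 0.24, -0.028], "fingers": 0.6},
    {"slide": [0.03, 0.022, 0.1], "turn": [-0.135, 0.36, -0.042], "fingers": 0.6},
    {"slide": [0.06, 0.029, 0.13], "turn": [-0.18, 0.48, -0.056], "fingers": 0.6},
    {"slide": [0.09, 0.029, 0.13], "turn": [-0.2275, 0.608, -0.072], "fingers": 0.6},
    {"slide": [0.125, 0.029, 0.13], "turn": [-0.2275, 0.608, -0.072], "fingers": 0.6},
    {"slide": [0.125, 0.029, 0.13], "turn": [-0.2275, 0.608, -0.072], "fingers": 0.6},
    {"slide": [0.125, 0.029, 0.13], "turn": [-0.2275, 0.608, -0.072], "fingers": 0.6}
  ]
}}

```text
clock: 4.5
eef_pos: [0.5006, 0.3398, 0.1472]
tcp_rot: [-0.256, 2.167, 0.134]
ft_force: [-0.3, 0.1, -0.1]
finger_gap: 0.6
```

```bash
python3 - <<'E'
from fit import *
st(); save('wrist','w2.png'); T=T_cam('wrist'); look('wrist',['lid','lid_knob'],1)
s=state(); Rc=R.from_rotvec(s['tcp_rot'])
k=trace('wrist','lid')[0]['mask'].astype(np.uint8); print(k.sum(),np.argwhere(k).mean(0)[::-1])
best=None
for z in (.03,.04,.05):
    x=np.array([.434,.324,z,.235])
    r=minimize(lambda q:(lambda f:1-(f&k).sum()/max((f|k).sum(),1))(fill(proj('wrist',T,lidpts(q)))),x,method='Nelder-Mead',options=dict(initial_simplex=x+np.vstack([np.zeros(4),np.diag([.01,.01,.01,.1])])))
    print(r.x.round(4),r.fun); best=r if best is None or r.fun<best.fun else best
big=cv2.imread('pics/w2.png')
for q,col in ((best.x,(0,255,0)),([.438,.3242,.032,.235],(0,0,255)),([.4307,.3232,.0465,.235],(255,255,0))):
    pp=proj('wrist',T,lidpts(q))
    for i in (1,3): cv2.polylines(big,[pp[48*i:48*i+48].round().astype(np.int32)],True,col,1)
cv2.imwrite('pics/c2.png',big)
E
```

```text
4.5 [0.5006 0.3398 0.1472] x [-0.556 -0.133 -0.821] y [-0.233  0.972  0.   ] z [ 0.798  0.191 -0.572] F [-0.3  0.1 -0.1] gap 0.6 [ 0.42  0.94  0.83  0.11  1.98 -1.38]
wrist lid 0.74 [0.314 0.206 0.012] [199.  72.]
wrist lid_knob 0.93 [0.563 0.343 0.016] [268. 368.]
4809 [196.13121231  69.62299854]
[0.434 0.324 0.03  0.235] 1.0
[0.434 0.324 0.04  0.235] 1.0
[0.434 0.324 0.05  0.235] 1.0
```

View pics/c2.png

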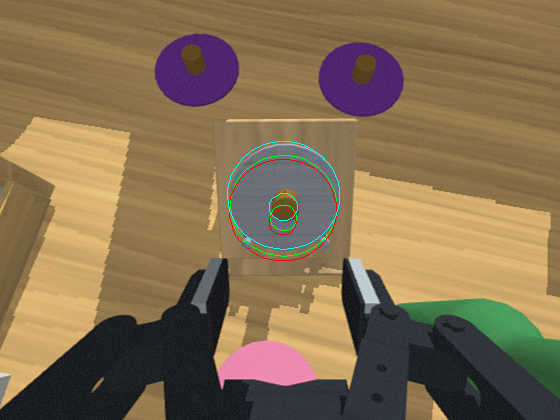

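```bash
python3 - <<'E'
from fit import *
T=T_cam('wrist')
for l in('lid','lid_knob'):
  for r in trace('wrist',l):
    k=r['mask'].astype(np.uint8)
    if k[185,262]:
        print(l,r['score'],cv2.boundingRect(k),np.argwhere(k).mean(0)[::-1])
for q in ([.4307,.3232,.0465,.235],[.4325,.3235,.043,.235]):
    f=fill(proj('wrist',T,lidpts(q))); print(cv2.boundingRect(f),np.argwhere(f).mean(0)[::-1])
    a=np.array([.558,.1336,.819]); go(np.array(q[:3])+a*.06,Rt(.235,np.radians(35)))
    go(np.array(q[:3])+a*.014,Rt(.235,np.radians(35)))
E
```

```text
lid 0.93 (229, 144, 112, 107) [284.58498235 197.1265376 ]
lid_knob 0.87 (229, 144, 112, 107) [284.28622136 196.96106271]
(227, 140, 114, 110) [283.24581063 194.67965457]
slide [ 0.0633  0.0002 -0.0014] turn [ 0.0003  0.0024 -0.0001]
slide [ 0.1093  0.0002 -0.0015] turn [ 0.0003  0.0024 -0.0001]
(227, 145, 113, 108) [283.10694342 198.30597408]
slide [0.0651 0.     0.0021] turn [ 0.0003  0.0024 -0.0001]
slide [0.1111 0.     0.002 ] turn [ 0.0003  0.0024 -0.0001]
```

Emit:
{"name": "drive_tool", "arguments": {
  "newtons": 50,
  "rows": [
    {"slide": [0.03, 0.001, 0.001], "turn": [0, 0, 0], "fingers": 0.6},
    {"slide": [0.06, 0.001, 0.001], "turn": [0, 0, 0], "fingers": 0.6},
    {"slide": [0.085, 0.001, 0.001], "turn": [0, 0, 0], "fingers": 0.6},
    {"slide": [0.1, 0.001, 0.001], "turn": [0, 0, 0], "fingers": 0.6},
    {"slide": [0.106, 0.001, 0.001], "turn": [0, 0, 0], "fingers": 0.6},
    {"slide": [0.106, 0.001, 0.001], "turn": [0, 0, 0], "fingers": 0.15},
    {"slide": [0.106, 0.001, 0.001], "turn": [0, 0, 0], "fingers": 0.15},
    {"slide": [0.106, 0.001, 0.001], "turn": [0, 0, 0], "fingers": 0.15}
  ]
}}

```text
clock: 5.8
eef_pos: [0.4428, 0.3267, 0.0601]
tcp_rot: [-0.256, 2.166, 0.134]
ft_force: [1.3, -1.8, 5.0]
finger_gap: 0.208
```

```bash
python3 - <<'E'
from h import *
st()
E
```

```text
5.8 [0.4428 0.3267 0.0601] x [-0.555 -0.133 -0.821] y [-0.233  0.973  0.   ] z [ 0.799  0.191 -0.57 ] F [ 1.3 -1.8  5. ] gap 0.208 [ 0.43  0.91  1.14  0.11  1.69 -1.4 ]
```

Emit:
{"name": "drive_tool", "arguments": {
  "rows": [
    {"slide": [-0.015, 0, 0], "turn": [0, 0, 0], "fingers": 0.15},
    {"slide": [-0.04, 0, 0], "turn": [0, 0, 0], "fingers": 0.15},
    {"slide": [-0.075, 0, 0], "turn": [0, 0, 0], "fingers": 0.15},
    {"slide": [-0.12, 0, 0], "turn": [0, 0, 0], "fingers": 0.15},
    {"slide": [-0.16, 0, -0.03], "turn": [0, -0.08, 0], "fingers": 0.15},
    {"slide": [-0.19, 0, -0.06], "turn": [0, -0.2, 0], "fingers": 0.15},
    {"slide": [-0.2, 0, -0.1], "turn": [0, -0.35, 0], "fingers": 0.15},
    {"slide": [-0.2, 0, -0.12], "turn": [0, -0.5, 0], "fingers": 0.15}
  ]
}}

```text
clock: 6.8
eef_pos: [0.4579, 0.3306, 0.2957]
tcp_rot: [-0.195, 1.66, 0.179]
ft_force: [0.2, 0.7, -0.6]
finger_gap: 0.206
```

```bash
python3 - <<'E'
from h import *
st()
go([0.47,-0.03,0.28],Rt(0))
# unit yaw from the top/scene pictures: drawer-front and masks
for n in ('top','scene'):
    T=T_cam(n)
    for l in ('tin','jar_a','key_blue_top','unit'):
        for r in trace(n,l)[:2]:
            k=r['mask'].astype(np.uint8); c=max(cv2.findContours(k,0,2)[0],key=cv2.contourArea)
            print(n,l,round(r['score'],2),k.sum(),np.argwhere(k).mean(0)[::-1].round(1),[np.round(x,1) for x in cv2.minAreaRect(c)])
E
```

```text
6.8 [0.4579 0.3306 0.2957] x [-0.095 -0.021 -0.995] y [-0.233  0.972  0.002] z [ 0.968  0.232 -0.097] F [ 0.2  0.7 -0.6] gap 0.206 [ 0.48  0.43  1.21  0.03  1.59 -1.33]
slide [ 0.0219 -0.3535 -0.0704] turn [ 0.235  -0.0972  0.0094]
top tin 0.96 467 [281.1 203.3] [array([281., 203.]), array([24., 22.]), np.float64(90.0)]
top jar_a 0.94 354 [251.6 204.8] [array([251.6, 204.8]), array([20.6, 20.6]), np.float64(26.6)]
top jar_a 0.59 399 [309.5 202.3] [array([309.7, 202.1]), array([20.1, 23.7]), np.float64(26.6)]
top key_blue_top 0.61 38 [249.2 156.3] [array([249., 156.]), array([6., 6.]), np.float64(90.0)]
top key_blue_top 0.19 2869 [281.7 197.9] [array([281.6, 197.8]), array([52. , 89.6]), np.float64(88.2)]
top unit 0.79 9824 [280.  152.8] [array([280. , 160.5]), array([127.1, 100.6]), np.float64(88.0)]
top unit 0.64 345 [175.6 228.4] [array([175.7, 228.4]), array([17.4, 23.3]), np.float64(63.4)]
scene tin 0.87 781 [273.2 221.5] [array([273., 222.]), array([32., 28.]), np.float64(90.0)]
scene jar_a 0.89 717 [308.5 215.4] [array([308.7, 215.2]), array([25.3, 32.8]), np.float64(11.3)]
scene jar_a 0.71 636 [237.2 220.9] [array([238.6, 222.3]), array([33.2, 25.6]), np.float64(71.6)]
scene key_blue_top 0.6 66 [319.8 249.9] [array([320., 250.]), array([8., 8.]), np.float64(90.0)]
scene key_blue_top 0.58 741 [308.7 215.5] [array([308.7, 215.6]), array([26.3, 33.6]), np.float64(7.1)]
scene unit 0.72 18474 [279.8 283.3] [array([280.9, 270.9]), array([166.1, 150.2]), np.float64(85.2)]
```

```bash
python3 - <<'E'
from h import *
go([0.59,-0.03,0.30],Rt(0.05))
E
```

```text
slide [-0.0132 -0.381   0.0426] turn [ 0.1841 -0.109   0.0102]
```

Emit:
{"name": "drive_tool", "arguments": {
  "rows": [
    {"slide": [-0.013, -0.05, 0.01], "turn": [0.03, -0.02, 0], "fingers": 0.15},
    {"slide": [-0.013, -0.105, 0.02], "turn": [0.06, -0.04, 0], "fingers": 0.15},
    {"slide": [-0.013, -0.16, 0.03], "turn": [0.09, -0.06, 0], "fingers": 0.15},
    {"slide": [-0.013, -0.215, 0.035], "turn": [0.12, -0.08, 0], "fingers": 0.15},
    {"slide": [-0.013, -0.27, 0.04], "turn": [0.15, -0.1, 0.005], "fingers": 0.15},
    {"slide": [-0.013, -0.325, 0.042], "turn": [0.184, -0.109, 0.01], "fingers": 0.15},
    {"slide": [-0.013, -0.381, 0.042], "turn": [0.184, -0.109, 0.01], "fingers": 0.15},
    {"slide": [-0.013, -0.381, 0.042], "turn": [0.184, -0.109, 0.01], "fingers": 0.15}
  ]
}}

```text
clock: 8.2
eef_pos: [0.5906, -0.0347, 0.2978]
tcp_rot: [-0.035, 1.573, 0.034]
ft_force: [-0.5, -0.5, -0.2]
finger_gap: 0.208
```

```bash
python3 - <<'E'
from h import *
st(); save('wrist','w3.png'); T=T_cam('wrist'); look('wrist',['tin','jar_a','drawer_front'],2)
for l in ('tin','jar_a','lid'):
    for r in trace('wrist',l)[:2]:
        k=r['mask'].astype(np.uint8); c=max(cv2.findContours(k,0,2)[0],key=cv2.contourArea)
        print(l,round(r['score'],2),k.sum(),cv2.boundingRect(k),cv2.fitEllipse(c))
E
```

```text
8.2 [ 0.5906 -0.0347  0.2978] x [-0.003 -0.    -1.   ] y [-0.044  0.999 -0.   ] z [ 0.999  0.044 -0.003] F [-0.5 -0.5 -0.2] gap 0.208 [-0.19  0.43  1.2  -0.    1.51 -1.8 ]
wrist tin 0.73 [ 0.533 -0.028  0.022] [288. 113.]
wrist tin 0.2 [ 0.657 -0.1    0.204] [190. 285.]
wrist jar_a 0.95 [0.523 0.068 0.095] [388. 111.]
wrist jar_a 0.77 [ 0.535 -0.115  0.091] [199. 114.]
wrist drawer_front 0.83 [ 0.514 -0.03   0.021] [287.  96.]
tin 0.88 4748 (253, 73, 78, 80) ((291.369140625, 112.62492370605469), (75.37980651855469, 78.50513458251953), 175.3661651611328)
jar_a 0.9 4513 (347, 74, 81, 71) ((387.7702331542969, 108.37893676757812), (69.93208312988281, 80.34783935546875), 86.42643737792969)
jar_a 0.89 4249 (160, 80, 77, 70) ((198.1754913330078, 114.19064331054688), (69.31964111328125, 76.70211791992188), 92.02944946289062)
lid 0.85 18088 (194, 173, 181, 164) ((283.57928466796875, 247.76795959472656), (152.50930786132812, 173.67373657226562), 87.31926727294922)
lid 0.74 339 (549, 152, 11, 42) ((569.8245239257812, 171.79588317871094), (41.456050872802734, 49.13844299316406), 9.85627555847168)
```

View pics/w3.png

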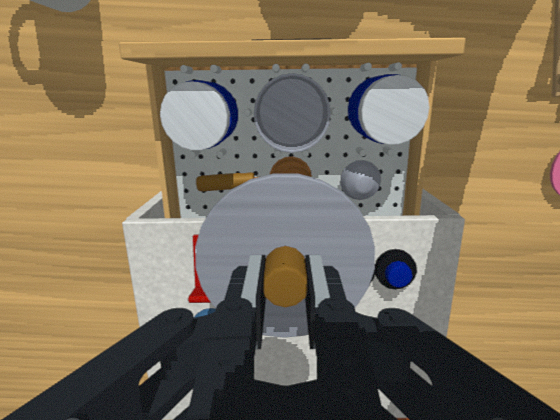

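```bash
python3 - <<'E'
from fit import *
from scipy.optimize import least_squares
s=state(); Rc=R.from_rotvec(s['tcp_rot']); p=s['eef_pos']; T=T_cam('wrist')
for nm,(u,v),z in (('tin',(291.4,112.6),.071),('tinbb',(291.5,112.5),.071),('jarL',(387.5,109),.094),('jarR',(198,114.5),.094)): print(nm,ray('wrist',T,u,v,z).round(4))
k=[r['mask'] for r in trace('wrist','lid') if r['mask'][220,283]][0].astype(np.uint8)
c=max(cv2.findContours(k,0,cv2.CHAIN_APPROX_NONE)[0],key=cv2.contourArea)[:,0,:].astype(float)
c=c[c[:,1]<262]; c=c[(c[:,1]<200)|(c[:,0]<230)|(c[:,0]>330)]
D=np.vstack([circ(.043,.008),circ(.043,.013)])
def f(q): # tool-frame: x,y,z offset of disc-top centre, tilt about tool y, tilt about tool z
    Rl=Rc*R.from_rotvec([0,q[3],q[4]])*R.from_matrix([[0,0,-1],[0,1,0],[1,0,0]])
    pts=proj('wrist',T,Rl.apply(D-[0,0,.013])+p+Rc.apply(q[:3]))
    h=cv2.convexHull(pts.astype(np.float32))
    return [cv2.pointPolygonTest(h,(float(a),float(b)),True) for a,b in c]
for x0 in (.0,.003,.006):
    r=least_squares(lambda q:f([x0,*q]),[0,0,0,0],diff_step=1e-3,x_scale=[.01,.01,.1,.1]); print(x0,r.x.round(4),np.sqrt(np.mean(r.fun**2)))
E
```

```text
tin [ 0.5307 -0.0237  0.071 ]
tinbb [ 0.5306 -0.0236  0.071 ]
jarL [0.5211 0.0686 0.094 ]
jarR [ 0.5361 -0.115   0.094 ]
0.0 [ 0.0029 -0.0025 -0.227  -0.2204] 0.992584453191159
0.003 [ 0.0022 -0.0017 -0.1763 -0.1307] 0.8377661008628833
0.006 [ 0.0015 -0.0011  0.0054 -0.0386] 0.5748053327032342
```

```bash
python3 - <<'E'
from h import *
a=save('top','t3.png');
for n in ('top','scene'):
    T=T_cam(n)
    if n=='scene': save(n,'s3.png')
    for r in trace(n,'tin')[:1]:
        k=r['mask'].astype(np.uint8); x,y,w,h=cv2.boundingRect(k); print(n,r['score'],x,y,w,h,ray(n,T,x+(w-1)/2,y+(h-1)/2,.071).round(4), ray(n,T,x+(w-1)/2,y+(h-1)/2,.05).round(4))
T=T_cam('wrist'); 
for l in ('tin','lid'):
  for q in look_for('top' ,l)[:2]: print(l,q['score'],world(T_cam('top'),q['centre']).round(4))
k=trace('top','lid')
for r in k: print(cv2.boundingRect(r['mask'].astype(np.uint8)))
E
```

```text
top 0.69 270 191 21 15 [ 0.5441 -0.0257  0.071 ] [ 0.547  -0.0258  0.05  ]
scene 0.92 258 206 31 33 [ 0.5469 -0.0327  0.071 ] [ 0.535  -0.0325  0.05  ]
lid 0.78 [ 0.5633 -0.0284  0.2941]
lid 0.77 [0.3105 0.2009 0.0156]
(162, 176, 24, 24)
(200, 256, 25, 23)
(151, 263, 24, 25)
(268, 174, 28, 15)
```

```bash
python3 - <<'E'
from h import *
go([0.532,-0.027,0.115],Rt(0.06))
E
```

```text
slide [ 0.185   0.0059 -0.0572] turn [-0.0096  0.0002  0.0003]
```

Emit:
{"name": "drive_tool", "arguments": {
  "rows": [
    {"slide": [0.0, 0.003, -0.03], "turn": [-0.01, 0, 0], "fingers": 0.15},
    {"slide": [0.03, 0.006, -0.057], "turn": [-0.01, 0, 0], "fingers": 0.15},
    {"slide": [0.08, 0.006, -0.057], "turn": [-0.01, 0, 0], "fingers": 0.15},
    {"slide": [0.12, 0.006, -0.057], "turn": [-0.01, 0, 0], "fingers": 0.15},
    {"slide": [0.15, 0.006, -0.057], "turn": [-0.01, 0, 0], "fingers": 0.15},
    {"slide": [0.175, 0.006, -0.057], "turn": [-0.01, 0, 0], "fingers": 0.15},
    {"slide": [0.185, 0.006, -0.057], "turn": [-0.01, 0, 0], "fingers": 0.15},
    {"slide": [0.185, 0.006, -0.057], "turn": [-0.01, 0, 0], "fingers": 0.15}
  ]
}}

```text
clock: 9.95
eef_pos: [0.5322, -0.0269, 0.1149]
tcp_rot: [-0.047, 1.571, 0.047]
ft_force: [-0.4, -0.0, -0.0]
finger_gap: 0.209
```

```bash
python3 - <<'E'
from h import *
st(); s=save('scene','s4.png'); w=save('wrist','w4.png'); go([0.532,-0.027,0.08],Rt(0.06))
cv2.imwrite('pics/c4.png',np.hstack([cv2.resize(s[180:270,210:340],(520,360),interpolation=2),cv2.resize(w,(280,210))[:,:].repeat(1,0) if 0 else np.pad(cv2.resize(w,(280,210)),((0,150),(0,0),(0,0)))])[:,:,::-1])
E
```

```text
9.95 [ 0.5322 -0.0269  0.1149] x [-0. -0. -1.] y [-0.06   0.998 -0.   ] z [ 0.998  0.06  -0.   ] F [-0.4 -0.  -0. ] gap 0.209 [-0.19  0.48  1.66 -0.    1.   -1.83]
slide [ 0.036   0.0002 -0.001 ] turn [0.0003 0.002  0.0007]
```

View pics/c4.png

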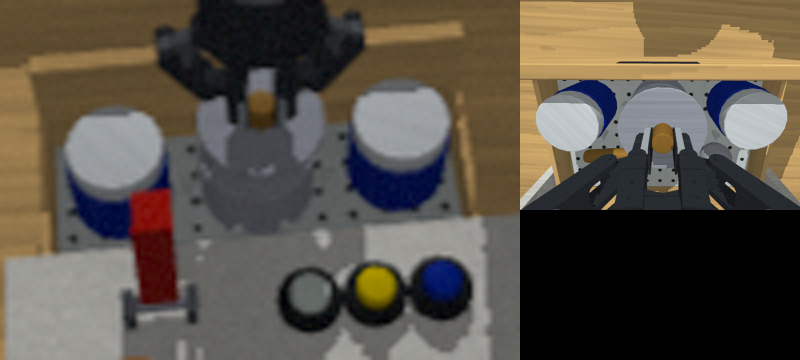

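Emit:
{"name": "drive_tool", "arguments": {
  "rows": [
    {"slide": [0.008, 0, -0.001], "turn": [0, 0.002, 0], "fingers": 0.15},
    {"slide": [0.015, 0, -0.001], "turn": [0, 0.002, 0], "fingers": 0.15},
    {"slide": [0.02, 0, -0.001], "turn": [0, 0.002, 0], "fingers": 0.15},
    {"slide": [0.024, 0, -0.001], "turn": [0, 0.002, 0], "fingers": 0.15},
    {"slide": [0.027, 0, -0.001], "turn": [0, 0.002, 0], "fingers": 0.15},
    {"slide": [0.03, 0, -0.001], "turn": [0, 0.002, 0], "fingers": 0.15},
    {"slide": [0.032, 0, -0.001], "turn": [0, 0.002, 0], "fingers": 0.15},
    {"slide": [0.032, 0, -0.001], "turn": [0, 0.002, 0], "fingers": 0.15}
  ]
}}

```text
clock: 11.05
eef_pos: [0.5321, -0.0273, 0.0839]
tcp_rot: [-0.048, 1.57, 0.047]
ft_force: [0.4, -0.2, -1.3]
finger_gap: 0.206
```

Emit:
{"name": "drive_tool", "arguments": {
  "rows": [
    {"slide": [0.001, 0, 0], "turn": [0, 0, 0], "fingers": 0.15},
    {"slide": [0.002, 0, 0], "turn": [0, 0, 0], "fingers": 0.15},
    {"slide": [0.003, 0, 0], "turn": [0, 0, 0], "fingers": 0.15},
    {"slide": [0.004, 0, 0], "turn": [0, 0, 0], "fingers": 0.15},
    {"slide": [0.0045, 0, 0], "turn": [0, 0, 0], "fingers": 0.15},
    {"slide": [0.005, 0, 0], "turn": [0, 0, 0], "fingers": 0.15},
    {"slide": [0.005, 0, 0], "turn": [0, 0, 0], "fingers": 0.15},
    {"slide": [0.005, 0, 0], "turn": [0, 0, 0], "fingers": 0.15}
  ]
}}

```text
clock: 12.05
eef_pos: [0.5336, -0.0273, 0.081]
tcp_rot: [-0.048, 1.566, 0.046]
ft_force: [-1.6, 0.1, 14.5]
finger_gap: 0.213
```

Emit:
{"name": "drive_tool", "arguments": {
  "rows": [
    {"slide": [-0.001, 0, 0], "turn": [0, 0, 0], "fingers": 0.15},
    {"slide": [-0.001, 0, 0], "turn": [0, 0, 0], "fingers": 0.3},
    {"slide": [-0.001, 0, 0], "turn": [0, 0, 0], "fingers": 0.5},
    {"slide": [-0.001, 0, 0], "turn": [0, 0, 0], "fingers": 0.5},
    {"slide": [-0.02, 0, 0], "turn": [0, 0, 0], "fingers": 0.5},
    {"slide": [-0.05, 0, 0], "turn": [0, 0, 0], "fingers": 0.5},
    {"slide": [-0.1, 0, 0], "turn": [0, 0, 0], "fingers": 0.5},
    {"slide": [-0.14, 0, 0], "turn": [0, 0, 0], "fingers": 0.5}
  ]
}}

```text
clock: 13.05
eef_pos: [0.533, -0.0272, 0.2227]
tcp_rot: [-0.049, 1.565, 0.046]
ft_force: [0.4, -0.6, 0.2]
finger_gap: 0.503
```

```bash
python3 - <<'E'
from h import *
st(); s=save('scene','s5.png'); w=save('wrist','w5.png'); look('wrist',['lid','lid_knob','tin','drawer_front'],1); look('scene',['lid','lid_knob','latch_tip','drawer_front'],1)
cv2.imwrite('pics/c5.png',np.hstack([cv2.resize(s[190:270,210:340],(400,246),interpolation=2),cv2.resize(w,(328,246))])[:,:,::-1])
E
```

```text
13.05 [ 0.533  -0.0272  0.2227] x [ 0.005 -0.002 -1.   ] y [-0.06   0.998 -0.002] z [0.998 0.06  0.005] F [ 0.4 -0.6  0.2] gap 0.503 [-0.19  0.36  1.52 -0.    1.26 -1.83]
wrist lid 0.79 [ 0.526 -0.023  0.071] [289. 176.]
wrist lid_knob 0.83 [ 0.528 -0.024  0.068] [287. 180.]
wrist tin 0.57 [0.516 0.061 0.09 ] [393. 179.]
wrist drawer_front 0.74 [ 0.567 -0.035  0.011] [274. 203.]
scene lid 0.92 [0.284 0.356 0.012] [390. 156.]
scene lid_knob 0.95 [0.313 0.193 0.016] [341. 164.]
scene latch_tip 0.83 [ 0.672 -0.091  0.184] [250. 246.]
scene drawer_front 0.66 [ 0.485 -0.035  0.069] [271. 204.]
```

View pics/c5.png

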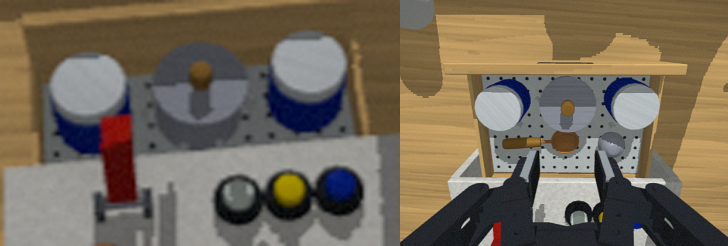

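```bash
python3 - <<'E'
from h import *
go([0.41,-0.034,0.20],Rt(0.06,np.radians(-30))); go([0.43,-0.034,0.075],Rt(0.06,np.radians(-30)))
E
```

```text
slide [ 0.0197  0.0005 -0.1228] turn [ 4.000e-04 -5.213e-01  1.000e-03]
slide [ 0.1447 -0.0006 -0.1031] turn [ 4.000e-04 -5.213e-01  1.000e-03]
```

Emit:
{"name": "drive_tool", "arguments": {
  "rows": [
    {"slide": [0, 0, -0.04], "turn": [0, -0.1, 0], "fingers": 0.3},
    {"slide": [0, 0, -0.08], "turn": [0, -0.2, 0], "fingers": 0.1},
    {"slide": [0, 0, -0.12], "turn": [0, -0.3, 0], "fingers": 0},
    {"slide": [0.03, 0, -0.125], "turn": [0, -0.4, 0], "fingers": 0},
    {"slide": [0.07, 0, -0.12], "turn": [0, -0.52, 0], "fingers": 0},
    {"slide": [0.11, 0, -0.115], "turn": [0, -0.52, 0], "fingers": 0},
    {"slide": [0.145, 0, -0.103], "turn": [0, -0.52, 0], "fingers": 0},
    {"slide": [0.145, 0, -0.103], "turn": [0, -0.52, 0], "fingers": 0}
  ]
}}

```text
clock: 14.55
eef_pos: [0.4319, -0.0378, 0.095]
tcp_rot: [-0.018, 1.075, 0.068]
ft_force: [-0.8, -0.2, 0.2]
finger_gap: -0.002
```

```bash
python3 - <<'E'
from h import *
st(); u=np.array([.998,.06,0])
for d in (.03,.1,.19): go(state()['eef_pos']+u*d,Rt(0.06,np.radians(-30)))
E
```

```text
14.55 [ 0.4319 -0.0378  0.095 ] x [ 0.474  0.047 -0.88 ] y [-0.064  0.998  0.018] z [0.878 0.048 0.476] F [-0.8 -0.2  0.2] gap -0.002 [-0.45  0.23  2.35  1.09  0.28 -3.1 ]
slide [ 0.0143 -0.0001  0.0264] turn [-0.0051 -0.028  -0.018 ]
slide [ 0.0475 -0.0004  0.088 ] turn [-0.0051 -0.028  -0.018 ]
slide [ 0.0903 -0.0008  0.1671] turn [-0.0051 -0.028  -0.018 ]
```

```bash
python3 - <<'E'
from h import *
u=np.array([.998,.06,0]);p0=np.array([.4319,-.036,.085])
for d in (0,.025,.1): go(p0+u*d,Rt(0.06,np.radians(-15)))
E
```

```text
slide [ 0.0088  0.0016 -0.0047] turn [-0.0027  0.2338 -0.0186]
slide [0.0207 0.0015 0.0173] turn [-0.0027  0.2338 -0.0186]
slide [0.0564 0.0011 0.0833] turn [-0.0027  0.2338 -0.0186]
```

Emit:
{"name": "drive_tool", "arguments": {
  "rows": [
    {"slide": [0.004, 0.001, -0.006], "turn": [0, 0.12, -0.01], "fingers": 0},
    {"slide": [0.009, 0.001, -0.005], "turn": [0, 0.234, -0.018], "fingers": 0},
    {"slide": [0.015, 0.001, 0.006], "turn": [0, 0.234, -0.018], "fingers": 0},
    {"slide": [0.02, 0.001, 0.016], "turn": [0, 0.234, -0.018], "fingers": 0},
    {"slide": [0.024, 0.001, 0.024], "turn": [0, 0.234, -0.018], "fingers": 0},
    {"slide": [0.029, 0.001, 0.033], "turn": [0, 0.234, -0.018], "fingers": 0},
    {"slide": [0.035, 0.001, 0.044], "turn": [0, 0.234, -0.018], "fingers": 0},
    {"slide": [0.041, 0.001, 0.055], "turn": [0, 0.234, -0.018], "fingers": 0}
  ]
}}

```text
clock: 15.55
eef_pos: [0.5001, -0.0322, 0.0852]
tcp_rot: [-0.036, 1.309, 0.05]
ft_force: [-2.6, -0.5, 1.2]
finger_gap: -0.004
```

```bash
python3 - <<'E'
from h import *
st(); u=np.array([.998,.06,0]); p=state()['eef_pos']
for d in (.08,.13): go(p+u*d,Rt(0.06,np.radians(-15)))
E
```

```text
15.55 [ 0.5001 -0.0322  0.0852] x [ 0.258  0.016 -0.966] y [-0.058  0.998  0.002] z [0.964 0.055 0.259] F [-2.6 -0.5  1.2] gap -0.004 [-0.27  0.37  2.    0.17  0.52 -2.04]
slide [0.0207 0.0002 0.0773] turn [-0.0027 -0.0002 -0.0009]
slide [0.0336 0.0003 0.1256] turn [-0.0027 -0.0002 -0.0009]
```

Emit:
{"name": "drive_tool", "arguments": {
  "rows": [
    {"slide": [0.003, 0, 0.012], "turn": [0, 0, 0], "fingers": 0},
    {"slide": [0.006, 0, 0.024], "turn": [0, 0, 0], "fingers": 0},
    {"slide": [0.01, 0, 0.036], "turn": [0, 0, 0], "fingers": 0},
    {"slide": [0.013, 0, 0.048], "turn": [0, 0, 0], "fingers": 0},
    {"slide": [0.016, 0, 0.06], "turn": [0, 0, 0], "fingers": 0},
    {"slide": [0.0195, 0, 0.072], "turn": [0, 0, 0], "fingers": 0},
    {"slide": [0.0225, 0, 0.084], "turn": [0, 0, 0], "fingers": 0},
    {"slide": [0.025, 0, 0.093], "turn": [0, 0, 0], "fingers": 0}
  ]
}}

```text
clock: 16.55
eef_pos: [0.5972, -0.0266, 0.0851]
tcp_rot: [-0.036, 1.309, 0.05]
ft_force: [-3.1, -0.9, 0.7]
finger_gap: 0.003
```

Emit:
{"name": "drive_tool", "arguments": {
  "rows": [
    {"slide": [0.001, 0, 0.004], "turn": [0, 0, 0], "fingers": 0},
    {"slide": [0.002, 0, 0.008], "turn": [0, 0, 0], "fingers": 0},
    {"slide": [0.003, 0, 0.011], "turn": [0, 0, 0], "fingers": 0},
    {"slide": [0.004, 0, 0.014], "turn": [0, 0, 0], "fingers": 0},
    {"slide": [0.0045, 0, 0.017], "turn": [0, 0, 0], "fingers": 0},
    {"slide": [0.005, 0, 0.019], "turn": [0, 0, 0], "fingers": 0},
    {"slide": [0.005, 0, 0.019], "turn": [0, 0, 0], "fingers": 0},
    {"slide": [0.005, 0, 0.019], "turn": [0, 0, 0], "fingers": 0}
  ]
}}

```text
clock: 17.55
eef_pos: [0.617, -0.0255, 0.0853]
tcp_rot: [-0.036, 1.308, 0.05]
ft_force: [-0.7, 0.6, 0.4]
finger_gap: -0.001
```

```bash
python3 - <<'E'
from h import *
st()
E
```

```text
17.55 [ 0.617  -0.0255  0.0853] x [ 0.259  0.016 -0.966] y [-0.058  0.998  0.001] z [0.964 0.055 0.26 ] F [-0.7  0.6  0.4] gap -0.001 [-0.2   0.54  1.69  0.11  0.66 -1.91]
```

Not at the stop yet; continue a little.

Emit:
{"name": "drive_tool", "arguments": {
  "rows": [
    {"slide": [0.0005, 0, 0.002], "turn": [0, 0, 0], "fingers": 0},
    {"slide": [0.001, 0, 0.004], "turn": [0, 0, 0], "fingers": 0},
    {"slide": [0.0015, 0, 0.006], "turn": [0, 0, 0], "fingers": 0},
    {"slide": [0.002, 0, 0.008], "turn": [0, 0, 0], "fingers": 0},
    {"slide": [0.002, 0, 0.008], "turn": [0, 0, 0], "fingers": 0},
    {"slide": [0.002, 0, 0.008], "turn": [0, 0, 0], "fingers": 0},
    {"slide": [0.002, 0, 0.008], "turn": [0, 0, 0], "fingers": 0},
    {"slide": [0.002, 0, 0.008], "turn": [0, 0, 0], "fingers": 0}
  ]
}}

```text
clock: 18.55
eef_pos: [0.6179, -0.0252, 0.0849]
tcp_rot: [-0.037, 1.323, 0.052]
ft_force: [-37.0, -6.2, 28.0]
finger_gap: 0.003
```

```bash
python3 - <<'E'
from h import *
go([0.56,-0.03,0.29],Rt(0.06))
E
```

```text
slide [-0.2131 -0.0007 -0.006 ] turn [-0.0013  0.2477 -0.0027]
```

Emit:
{"name": "drive_tool", "arguments": {
  "rows": [
    {"slide": [-0.01, 0, -0.04], "turn": [0, 0, 0], "fingers": 0},
    {"slide": [-0.03, 0, -0.08], "turn": [0, 0, 0], "fingers": 0},
    {"slide": [-0.08, 0, -0.08], "turn": [0, 0.05, 0], "fingers": 0},
    {"slide": [-0.13, 0, -0.06], "turn": [0, 0.1, 0], "fingers": 0},
    {"slide": [-0.17, 0, -0.03], "turn": [0, 0.18, 0], "fingers": 0},
    {"slide": [-0.213, 0, -0.006], "turn": [0, 0.248, 0], "fingers": 0},
    {"slide": [-0.213, 0, -0.006], "turn": [0, 0.248, 0], "fingers": 0},
    {"slide": [-0.213, 0, -0.006], "turn": [0, 0.248, 0], "fingers": 0}
  ]
}}

```text
clock: 19.55
eef_pos: [0.5596, -0.0291, 0.289]
tcp_rot: [-0.044, 1.572, 0.049]
ft_force: [-0.6, -0.1, -0.3]
finger_gap: 0.001
```

```bash
python3 - <<'E'
from h import *
st(); save('wrist','w6.png'); save('scene','s6.png'); save('top','t6.png')
for n in ('wrist','scene','top'): look(n,['latch_tip','latch_hinge','key_blue_top','key_white_top','key_yellow_top','salt'],2)
for l in ('key_blue_top','key_white_top','key_yellow_top','latch_tip'):
    for r in trace('wrist',l)[:3]: print(l,round(r['score'],2),cv2.boundingRect(r['mask'].astype(np.uint8)),r['mask'].sum())
E
```

```text
19.55 [ 0.5596 -0.0291  0.289 ] x [-0.001  0.003 -1.   ] y [-0.059  0.998  0.003] z [ 0.998  0.059 -0.001] F [-0.6 -0.1 -0.3] gap 0.001 [-0.19  0.37  1.32  0.    1.45 -1.82]
wrist latch_tip 0.56 [ 0.634 -0.092  0.186] [199. 288.]
wrist latch_hinge 0.87 [ 0.638 -0.044  0.127] [263. 260.]
wrist latch_hinge 0.64 [ 0.642 -0.089  0.188] [202. 298.]
wrist key_blue_top 0.94 [0.668 0.077 0.152] [389. 309.]
wrist key_white_top 0.54 [0.666 0.078 0.149] [390. 305.]
wrist key_yellow_top 0.93 [0.664 0.038 0.151] [348. 301.]
wrist salt 0.25 [0.668 0.073 0.153] [385. 308.]
scene latch_tip 0.61 [ 0.67  -0.088  0.185] [250. 245.]
scene latch_hinge 0.81 [ 0.785 -0.024  0.133] [280. 299.]
scene key_blue_top 0.64 [0.674 0.076 0.152] [320. 250.]
scene key_blue_top 0.45 [ 0.785 -0.024  0.134] [280. 299.]
scene key_white_top 0.57 [ 0.678 -0.005  0.154] [286. 252.]
scene key_yellow_top 0.49 [0.678 0.033 0.155] [302. 252.]
scene salt 0.96 [ 0.757 -0.107  0.185] [242. 281.]
top latch_tip 0.64 [ 0.495 -0.458  0.113] [412. 214.]
top latch_hinge 0.7 [ 0.769 -0.01   0.134] [277. 127.]
top key_white_top 0.6 [ 0.772 -0.013  0.131] [278. 127.]
top salt 0.57 [ 0.736 -0.102  0.186] [305. 134.]
top salt 0.15 [ 0.774 -0.012  0.129] [277. 126.]
key_blue_top 0.67 (375, 295, 26, 23) 421
key_yellow_top 0.92 (333, 295, 26, 22) 415
latch_tip 0.96 (182, 272, 44, 43) 1323
```

View pics/w6.png

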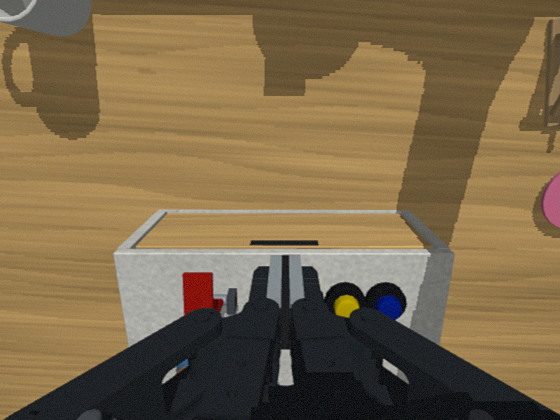

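```bash
python3 - <<'E'
from h import *
Tw=T_cam('wrist'); Ts=T_cam('scene'); R2=R.from_euler('z',.06)
O=np.array([.628,-.021,0])
def pt(th,yu,r,l,w): # unit frame
    return O+R2.apply([.045-r*np.cos(th)-l*np.sin(th), yu+w, .14+r*np.sin(th)-l*np.cos(th)])
for yu in (-.075,):
  for th in (1.1,1.25,1.4,1.57,1.75):
    print(th,'lipend W',[px('wrist',Tw,pt(th,yu,.051,.045,w)).round(0) for w in(-.012,.012)],'tip W',[px('wrist',Tw,pt(th,yu,.075,0,w)).round(0) for w in(-.012,.012)],'S lip',px('scene',Ts,pt(th,yu,.051,.045,0)).round(),'S tip',px('scene',Ts,pt(th,yu,.075,0,0)).round())
print('hinge S',px('scene',Ts,pt(1,-.075,0,0,0)))
for r in trace('scene','latch_tip')[:1]:
    k=r['mask'].astype(np.uint8); print(cv2.boundingRect(k)); ys,xs=np.nonzero(k); print([(y,xs[ys==y].min(),xs[ys==y].max()) for y in range(ys.min(),ys.max()+1,3)])
im=cv2.imread('pics/s6.png'); cv2.imwrite('pics/c6.png',cv2.resize(im[190:310,200:350],(750,600),interpolation=2))
E
```

```text
1.1 lipend W [array([185., 252.]), array([213., 252.])] tip W [array([173., 311.]), array([205., 311.])] S lip [247. 228.] S tip [247. 230.]
1.25 lipend W [array([182., 262.]), array([211., 262.])] tip W [array([173., 326.]), array([205., 326.])] S lip [247. 228.] S tip [247. 233.]
1.4 lipend W [array([180., 273.]), array([210., 273.])] tip W [array([173., 341.]), array([205., 341.])] S lip [247. 228.] S tip [247. 237.]
1.57 lipend W [array([178., 287.]), array([208., 287.])] tip W [array([174., 355.]), array([206., 355.])] S lip [247. 229.] S tip [248. 242.]
1.75 lipend W [array([177., 303.]), array([207., 303.])] tip W [array([177., 368.]), array([207., 368.])] S lip [247. 232.] S tip [248. 248.]
hinge S [249.63067585 255.94146677]
(300, 248, 8, 8)
[(248, np.int64(301), np.int64(305)), (251, np.int64(300), np.int64(307)), (254, np.int64(300), np.int64(305))]
```

View pics/c6.png

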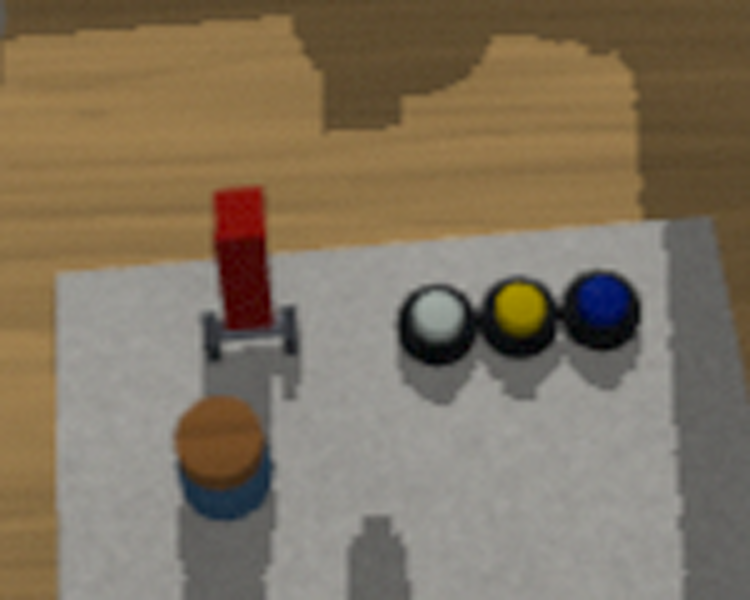

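```bash
python3 - <<'E'
from h import *
H=np.array([.677,-.0907,.14]); U=np.array([.998,.06,0])
for a,z in ((.018,.29-.14),(.018,.052)): go(H+U*a+[0,0,z],Rt(.06))
E
```

```text
slide [-0.0003 -0.0682  0.1312] turn [-0.001  -0.0003 -0.0029]
slide [ 0.0977 -0.0685  0.1312] turn [-0.001  -0.0003 -0.0029]
```

Emit:
{"name": "drive_tool", "arguments": {
  "rows": [
    {"slide": [0, -0.025, 0.044], "turn": [0, 0, -0.003], "fingers": 0},
    {"slide": [0, -0.05, 0.088], "turn": [0, 0, -0.003], "fingers": 0},
    {"slide": [0, -0.068, 0.131], "turn": [0, 0, -0.003], "fingers": 0},
    {"slide": [0, -0.068, 0.131], "turn": [0, 0, -0.003], "fingers": 0},
    {"slide": [0.03, -0.068, 0.131], "turn": [0, 0, -0.003], "fingers": 0},
    {"slide": [0.065, -0.068, 0.131], "turn": [0, 0, -0.003], "fingers": 0},
    {"slide": [0.098, -0.068, 0.131], "turn": [0, 0, -0.003], "fingers": 0},
    {"slide": [0.098, -0.068, 0.131], "turn": [0, 0, -0.003], "fingers": 0}
  ]
}}

```text
clock: 21.85
eef_pos: [0.6927, -0.0884, 0.1894]
tcp_rot: [-0.045, 1.576, 0.048]
ft_force: [0.4, -1.1, 0.0]
finger_gap: 0.001
```

```bash
python3 - <<'E'
from h import *
st()
H=np.array([.677,-.0907,.14]); U=np.array([.998,.06,0])
for a,z in ((-.01,.052),(-.03,.045),(-.045,.03),(-.05,.015),(-.05,.004)): go(H+U*a+[0,0,z],Rt(.06))
E
```

```text
21.85 [ 0.6927 -0.0884  0.1894] x [-0.006  0.001 -1.   ] y [-0.059  0.998  0.002] z [ 0.998  0.059 -0.006] F [ 0.4 -1.1  0. ] gap 0.001 [-0.24  0.71  1.02 -0.    1.42 -1.87]
slide [-0.0024 -0.0014 -0.0258] turn [-0.0007 -0.006  -0.0017]
slide [ 0.0047 -0.0014 -0.0458] turn [-0.0007 -0.006  -0.0017]
slide [ 0.0198 -0.0015 -0.0607] turn [-0.0007 -0.006  -0.0017]
slide [ 0.0348 -0.0015 -0.0656] turn [-0.0007 -0.006  -0.0017]
slide [ 0.0458 -0.0015 -0.0655] turn [-0.0007 -0.006  -0.0017]
```

Emit:
{"name": "drive_tool", "arguments": {
  "rows": [
    {"slide": [-0.001, -0.001, -0.01], "turn": [0, 0, 0], "fingers": 0},
    {"slide": [-0.002, -0.001, -0.018], "turn": [0, 0, 0], "fingers": 0},
    {"slide": [-0.002, -0.001, -0.026], "turn": [0, 0, 0], "fingers": 0},
    {"slide": [0.001, -0.001, -0.037], "turn": [0, 0, 0], "fingers": 0},
    {"slide": [0.005, -0.001, -0.046], "turn": [0, 0, 0], "fingers": 0},
    {"slide": [0.012, -0.001, -0.054], "turn": [0, 0, 0], "fingers": 0},
    {"slide": [0.02, -0.001, -0.061], "turn": [0, 0, 0], "fingers": 0},
    {"slide": [0.028, -0.001, -0.064], "turn": [0, 0, 0], "fingers": 0}
  ]
}}

```text
clock: 22.85
eef_pos: [0.6278, -0.0932, 0.1612]
tcp_rot: [-0.045, 1.578, 0.048]
ft_force: [-0.2, -0.8, 1.9]
finger_gap: -0.001
```

Emit:
{"name": "drive_tool", "arguments": {
  "rows": [
    {"slide": [0.004, 0, -0.001], "turn": [0, 0, 0], "fingers": 0},
    {"slide": [0.008, 0, -0.001], "turn": [0, 0, 0], "fingers": 0},
    {"slide": [0.011, 0, -0.001], "turn": [0, 0, 0], "fingers": 0},
    {"slide": [0.013, 0, -0.001], "turn": [0, 0, 0], "fingers": 0},
    {"slide": [0.015, 0, -0.001], "turn": [0, 0, 0], "fingers": 0},
    {"slide": [0.016, 0, -0.001], "turn": [0, 0, 0], "fingers": 0},
    {"slide": [0.016, 0, -0.001], "turn": [0, 0, 0], "fingers": 0},
    {"slide": [0.016, 0, -0.001], "turn": [0, 0, 0], "fingers": 0}
  ]
}}

```text
clock: 23.85
eef_pos: [0.6269, -0.0932, 0.1452]
tcp_rot: [-0.045, 1.577, 0.048]
ft_force: [-0.3, 0.7, -0.2]
finger_gap: 0.005
```

Emit:
{"name": "drive_tool", "arguments": {
  "rows": [
    {"slide": [0.001, 0, 0], "turn": [0, 0, 0], "fingers": 0},
    {"slide": [0.002, 0, 0], "turn": [0, 0, 0], "fingers": 0},
    {"slide": [0.0025, 0, 0], "turn": [0, 0, 0], "fingers": 0},
    {"slide": [0.003, 0, 0], "turn": [0, 0, 0], "fingers": 0},
    {"slide": [0.0035, 0, 0], "turn": [0, 0, 0], "fingers": 0},
    {"slide": [0.004, 0, 0], "turn": [0, 0, 0], "fingers": 0},
    {"slide": [0.004, 0, 0], "turn": [0, 0, 0], "fingers": 0},
    {"slide": [0.004, 0, 0], "turn": [0, 0, 0], "fingers": 0}
  ]
}}

```text
clock: 24.85
eef_pos: [0.6268, -0.0932, 0.1429]
tcp_rot: [-0.046, 1.576, 0.048]
ft_force: [-5.0, 0.4, 11.2]
finger_gap: -0.001
```

```bash
python3 - <<'E'
from h import *
st(); save('scene','s7.png')
for r in trace('scene','latch_tip')[:2]: print(r['score'],cv2.boundingRect(r['mask'].astype(np.uint8)))
look('scene',['latch_tip','drawer_front'],2)
E
```

```text
24.85 [ 0.6268 -0.0932  0.1429] x [-0.006  0.001 -1.   ] y [-0.059  0.998  0.001] z [ 0.998  0.059 -0.006] F [-5.   0.4 11.2] gap -0.001 [-0.27  0.62  1.32 -0.    1.21 -1.9 ]
0.48 (244, 240, 10, 18)
0.42 (211, 233, 151, 127)
scene latch_tip 0.5 [ 0.661 -0.092  0.142] [250. 249.]
scene drawer_front 0.75 [ 0.79  -0.022  0.131] [281. 301.]
scene drawer_front 0.41 [ 0.41  -0.292  0.051] [184. 188.]
```

```bash
python3 - <<'E'
from h import *
T=T_cam('scene')
for n,u,v in (('blue',320.4,249.4),('yellow',303.8,251.4),('white',287.0,252.3)): print(n,ray('scene',T,u,v,.153).round(4))
# earlier wrist picture w6 pose
Rw=np.array([[-.001,-.059,.998],[.003,.998,.059],[-1,.003,-.001]]); Tw=np.eye(4); Tw[:3,:3]=Rw; Tw[:3,3]=[.5596,-.0291,.289]; Tw=Tw@np.array(camera_model('wrist')['hand_eye'])
for n,u,v in (('blue',388,306),('yellow',346,306)): print(n,ray('wrist',Tw,u,v,.153).round(4))
go([.670,.077,.19],Rt(.06))
E
```

```text
blue [0.6735 0.0771 0.153 ]
yellow [0.6771 0.037  0.153 ]
white [ 0.6777 -0.0033  0.153 ]
blue [0.6646 0.0757 0.153 ]
yellow [0.6669 0.0366 0.153 ]
slide [-0.0472  0.1675  0.0529] turn [-0.0007 -0.006  -0.0013]
```

Emit:
{"name": "drive_tool", "arguments": {
  "rows": [
    {"slide": [-0.02, 0, 0], "turn": [0, 0, 0], "fingers": 0},
    {"slide": [-0.055, 0, 0], "turn": [0, 0, 0], "fingers": 0},
    {"slide": [-0.06, 0.045, 0.015], "turn": [0, -0.006, 0], "fingers": 0},
    {"slide": [-0.06, 0.09, 0.03], "turn": [0, -0.006, 0], "fingers": 0},
    {"slide": [-0.06, 0.135, 0.045], "turn": [0, -0.006, 0], "fingers": 0},
    {"slide": [-0.06, 0.167, 0.052], "turn": [0, -0.006, 0], "fingers": 0},
    {"slide": [-0.06, 0.167, 0.052], "turn": [0, -0.006, 0], "fingers": 0},
    {"slide": [-0.055, 0.167, 0.052], "turn": [0, -0.006, 0], "fingers": 0}
  ]
}}

```text
clock: 26.05
eef_pos: [0.6693, 0.076, 0.1977]
tcp_rot: [-0.046, 1.57, 0.047]
ft_force: [-0.5, -0.2, 0.5]
finger_gap: 0.001
```

```bash
python3 - <<'E'
from h import *
st(); s=save('scene','s8.png'); w=save('wrist','w8.png'); go([.670,.077,.153],Rt(.06))
print([ (round(r['score'],2),cv2.boundingRect(r['mask'].astype(np.uint8))) for r in trace('wrist','latch_tip')[:2]])
cv2.imwrite('pics/c8.png',np.hstack([cv2.resize(s[200:300,210:350],(420,300),interpolation=2),cv2.resize(w,(380,300))])[:,:,::-1])
E
```

```text
26.05 [0.6693 0.076  0.1977] x [ 0.001  0.001 -1.   ] y [-0.059  0.998  0.001] z [0.998 0.059 0.001] F [-0.5 -0.2  0.5] gap 0.001 [-0.    0.65  1.11  0.    1.38 -1.63]
slide [0.0438 0.0016 0.0014] turn [-0.002  -0.0016 -0.0011]
[(0.94, (0, 97, 58, 135))]
```

View pics/c8.png

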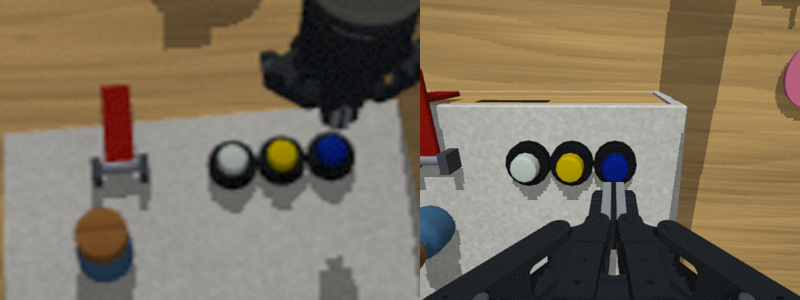

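Emit:
{"name": "drive_tool", "arguments": {
  "rows": [
    {"slide": [0.025, 0.001, 0], "turn": [0, 0, 0], "fingers": 0},
    {"slide": [0.038, 0.001, 0], "turn": [0, 0, 0], "fingers": 0},
    {"slide": [0.042, 0.001, 0], "turn": [0, 0, 0], "fingers": 0},
    {"slide": [0.045, 0.001, 0], "turn": [0, 0, 0], "fingers": 0},
    {"slide": [0.047, 0.001, 0], "turn": [0, 0, 0], "fingers": 0},
    {"slide": [0.048, 0.001, 0], "turn": [0, 0, 0], "fingers": 0},
    {"slide": [0.049, 0.001, 0], "turn": [0, 0, 0], "fingers": 0},
    {"slide": [0.049, 0.001, 0], "turn": [0, 0, 0], "fingers": 0}
  ]
}}

```text
clock: 27.2
eef_pos: [0.6691, 0.0761, 0.1486]
tcp_rot: [-0.045, 1.57, 0.046]
ft_force: [0.2, -0.9, 2.6]
finger_gap: 0.002
```

```bash
python3 - <<'E'
from h import *
st()
T=T_cam('scene'); H=np.array([.677,-.0907,.14]); U=np.array([.998,.06,0])
for th in (0,.1,.2,.4): print(th,px('scene',T,H-U*.075*np.cos(th)+[0,0,.075*np.sin(th)+.003]).round(1))
im=cv2.imread('pics/s8.png').astype(int); red=(im[:,:,2]>100)&(im[:,:,1]<60)&(im[:,:,0]<60); red[:,:230]=0; red[:,265:]=0; red[:200]=0; red[280:]=0
ys,xs=np.nonzero(red); print(ys.min(),ys.max(),xs.min(),xs.max())
E
```

```text
27.2 [0.6691 0.0761 0.1486] x [-0.     0.001 -1.   ] y [-0.058  0.998  0.001] z [0.998 0.058 0.   ] F [ 0.2 -0.9  2.6] gap 0.002 [-0.    0.68  1.18  0.    1.28 -1.63]
0 [248.6 228. ]
0.1 [248.4 226.6]
0.2 [248.2 225.6]
0.4 [248.  224.3]
228 253 244 253
```

Emit:
{"name": "drive_tool", "arguments": {
  "rows": [
    {"slide": [0.001, 0, 0], "turn": [0, 0, 0], "fingers": 0},
    {"slide": [0.002, 0, 0], "turn": [0, 0, 0], "fingers": 0},
    {"slide": [0.003, 0, 0], "turn": [0, 0, 0], "fingers": 0},
    {"slide": [0.004, 0, 0], "turn": [0, 0, 0], "fingers": 0},
    {"slide": [0.0045, 0, 0], "turn": [0, 0, 0], "fingers": 0},
    {"slide": [0.005, 0, 0], "turn": [0, 0, 0], "fingers": 0},
    {"slide": [0.005, 0, 0], "turn": [0, 0, 0], "fingers": 0},
    {"slide": [0.005, 0, 0], "turn": [0, 0, 0], "fingers": 0}
  ]
}}

```text
clock: 28.2
eef_pos: [0.6693, 0.0761, 0.1459]
tcp_rot: [-0.045, 1.569, 0.046]
ft_force: [-5.2, -1.1, 13.5]
finger_gap: -0.002
```

Emit:
{"name": "drive_tool", "arguments": {
  "rows": [
    {"slide": [-0.02, 0, 0], "turn": [0, 0, 0], "fingers": 0},
    {"slide": [-0.05, 0, 0], "turn": [0, 0, 0], "fingers": 0},
    {"slide": [-0.055, 0, 0], "turn": [0, 0, 0], "fingers": 0},
    {"slide": [-0.055, -0.04, 0], "turn": [0, 0, 0], "fingers": 0},
    {"slide": [-0.055, -0.08, 0], "turn": [0, 0, 0], "fingers": 0},
    {"slide": [-0.055, -0.08, 0], "turn": [0, 0, 0], "fingers": 0},
    {"slide": [-0.03, -0.08, 0], "turn": [0, 0, 0], "fingers": 0},
    {"slide": [-0.015, -0.08, 0], "turn": [0, 0, 0], "fingers": 0}
  ]
}}

```text
clock: 29.2
eef_pos: [0.6729, -0.0028, 0.1584]
tcp_rot: [-0.045, 1.572, 0.047]
ft_force: [0.3, -0.5, 0.1]
finger_gap: 0.003
```

Emit:
{"name": "drive_tool", "arguments": {
  "rows": [
    {"slide": [0.005, 0, 0], "turn": [0, 0, 0], "fingers": 0},
    {"slide": [0.009, 0, 0], "turn": [0, 0, 0], "fingers": 0},
    {"slide": [0.012, 0, 0], "turn": [0, 0, 0], "fingers": 0},
    {"slide": [0.014, 0, 0], "turn": [0, 0, 0], "fingers": 0},
    {"slide": [0.016, 0, 0], "turn": [0, 0, 0], "fingers": 0},
    {"slide": [0.0175, 0, 0], "turn": [0, 0, 0], "fingers": 0},
    {"slide": [0.0185, 0, 0], "turn": [0, 0, 0], "fingers": 0},
    {"slide": [0.0185, 0, 0], "turn": [0, 0, 0], "fingers": 0}
  ]
}}

```text
clock: 30.2
eef_pos: [0.6731, -0.0023, 0.1457]
tcp_rot: [-0.045, 1.567, 0.047]
ft_force: [-12.0, 3.2, 27.1]
finger_gap: 0.003
```

Bottomed out (27 N). Release, retreat and check.

Emit:
{"name": "drive_tool", "arguments": {
  "rows": [
    {"slide": [-0.02, 0, 0], "turn": [0, 0, 0], "fingers": 0},
    {"slide": [-0.06, 0, 0], "turn": [0, 0, 0], "fingers": 0},
    {"slide": [-0.11, 0, 0], "turn": [0, 0, 0], "fingers": 0},
    {"slide": [-0.14, 0, -0.05], "turn": [0, 0, 0], "fingers": 0},
    {"slide": [-0.14, 0, -0.1], "turn": [0, 0, 0], "fingers": 0},
    {"slide": [-0.14, 0, -0.15], "turn": [0, 0, 0], "fingers": 0},
    {"slide": [-0.14, 0, -0.2], "turn": [0, 0, 0], "fingers": 0},
    {"slide": [-0.14, 0, -0.2], "turn": [0, 0, 0], "fingers": 0}
  ]
}}

```text
clock: 31.2
eef_pos: [0.4705, -0.0142, 0.2858]
tcp_rot: [-0.045, 1.567, 0.046]
ft_force: [-0.8, -0.0, -0.2]
finger_gap: -0.001
```

```bash
python3 - <<'E'
from h import *
st(); s=save('scene','s9.png'); w=save('wrist','w9.png')
look('scene',['salt','mug','bottle','canister','key_white_top','key_blue_top'],1)
cv2.imwrite('pics/c9.png',np.hstack([cv2.resize(s[150:330,100:340],(400,300),interpolation=2),cv2.resize(w,(400,300))])[:,:,::-1])
E
```

```text
31.2 [ 0.4705 -0.0142  0.2858] x [ 0.004  0.001 -1.   ] y [-0.058  0.998  0.001] z [0.998 0.058 0.004] F [-0.8 -0.  -0.2] gap -0.001 [-0.19  0.2   1.57  0.    1.37 -1.82]
scene salt 0.89 [ 0.756 -0.104  0.182] [244. 281.]
scene mug 0.96 [ 0.413 -0.294  0.051] [183. 189.]
scene bottle 0.69 [0.524 0.437 0.111] [446. 201.]
scene canister 0.9 [ 0.523 -0.449  0.094] [118. 216.]
```

View pics/c9.png

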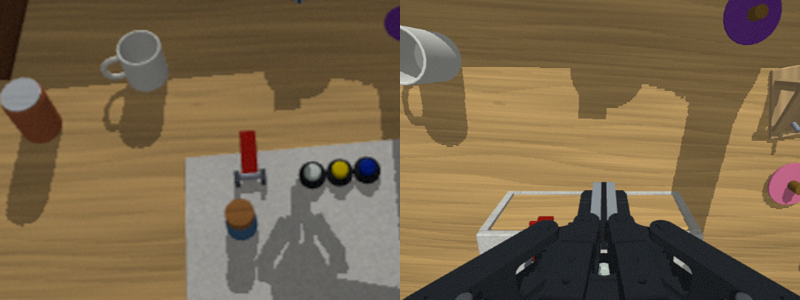

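```bash
python3 -c "
from bench import *
print(close_job())"
```

```text
the job is handed in; nothing more can be done
None
```

I did every step in the order asked and handed the job in at about 31 s; no verdict was reported.

**What I did:**
- **Lid:** I took the steel lid off the stand by its knob and set it on the tin. It met firm contact at the height expected for a seated lid (about 14 N). The pictures after release showed it level and centred.
- **Drawer:** I pushed it in until it hit a hard stop.
- **Hasp:** I folded it forward and pressed it down until it met firm contact at the flat-arm height (11 N).
- **Keys:** I pressed blue to the bottom and let it go, then did the same with white. I never pressed on the yellow key.

**Last checks:**
- The hasp's tip was at the pixel row expected when flat.
- The salt pot, mug, bottle and canister were within a few millimetres of their starting places.
- The robot ended clear of everything.

**Doubts:**
- The wrist camera's size-based depth for the lid differed from the other cameras by about 15 mm. I used the triangulated value, and a closer view supported it.
- Forces came close to the 40 N limit at the drawer stop (about 37 N forward plus 28 N upward, through the fingertips). The white key's bottom read 27 N.
- After the drawer shut I could no longer see the lid or the jars, so I could not recheck them. Key release was checked only by eye in the last picture; the networks found neither key there.

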